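Set the stop collar of the frother stand to the gauge

TASK

The frother bracket will later rest on the knurled stop collar of the threaded stand. Spin the collar along its threaded rod until the line round its middle is level with the tip of the pointer on the stand's height gauge, then let go. Leave the pointer as it is set and do not disturb the things standing around.

Things in the scene. Friction and masses are not known exactly. Their poses are not given: they have to be found in the camera images.
- collar_mid (a point): Centre of the stop collar, on the rod axis, half-way up, at the height of the light line round its middle. Black knurled ring, 56 mm across, 24 mm high, axis vertical, on the upright threaded rod. It starts below the pointer, its centre 72 to 79 mm above the worktop. This point's z axis is up; x and y turn with the collar.
- collar (a joint): Turn of the collar, rad, growing counter-clockwise seen from above, which lifts it (right-hand, coarse thread: 30 mm a turn, 4.77 mm a radian); 0 with the collar's centre 66 mm above the worktop, 6.7 at the top stop, 98 mm. It rises or sinks only by turning; turning takes about 0.12 N m; it stays where it is left.
- stand: The stand, fixed to the worktop: dark wooden base 90 x 200 mm, top 24 mm above the worktop, steel threaded rod 19 mm across ending 111 mm above the worktop, and a height gauge. Origin on the rod axis at worktop level; its y axis points from the gauge to the rod.
- pointer_tip (a point): Tip of the gauge's flat steel pointer (3 mm thick), 75 mm from the rod axis on the stand's -y side (right), pointing at the rod. It sits on an upright aluminium bar 122 mm from the rod axis, 114 mm high over the worktop. Its height, 86 to 93 mm above the worktop, is the one to match. It is clamped stiffly and must stay where it is.
- mug: Dotted mug, 93 mm high, a bystander to the left of the stand; origin at the centre of its underside.
- cup: Espresso cup, 50 mm high, a bystander behind the stand; origin at the centre of its underside.
- tin: Food tin, 75 mm across, 58 mm high, a bystander behind the stand; origin at the centre of its underside.
- teaspoon: Teaspoon, 130 mm long, a bystander lying to the left of the stand; origin at the centre of its underside.

How it is judged (in metres and radians):
At the end, for the whole second after the job is handed in: The line round the middle of the collar is level with the pointer's tip within 3 mm, and the collar is at rest (z of collar_mid in the frame of pointer_tip between -0.003 and 0.003 m and linear speed of collar below 0.005 m/s and angular speed of collar below 0.1 rad/s); the robot touches nothing.
It fails at once if the gauge's pointer is shifted by more than 2 mm (distance of pointer_tip from where it was at the start of the episode above 0.002 m).
It fails at once if a bystander (mug, cup, tin, teaspoon) is moved by more than 20 mm (distance of any of mug, cup, tin, teaspoon from where it was at the start of the episode above 0.02 m).
It also fails if it takes over 48 s, if anything falls off the work surface, if the arm or the gripper's body presses on something with over 40 N, if the wrist force passes 120 N, or if a joint passes its speed limit or range.

ROBOT

A 6-joint arm with a two-finger parallel gripper is mounted at the origin on a cart in front of the work surface, level with it; the furniture and walls round the work are solid. World frame = base frame: x ahead of the robot, y to its left, z up, the work surface at z = 0. Lengths are in mm, angles in degrees, forces in N, time in s.
With the tool pointing down it reaches from about 300 to 850 mm from the base axis. Payload 4.2 kg.
Tool frame: the origin (TCP) lies at the very end of the fingers, on their centre line; the grasp point (between the pads) lies 19 mm behind it; z points along the fingers, y is the line along which they close (so a half turn about z gives the same grasp; the last joint's range is limited). The gripper opens to 91 mm and grips with 3 to 60 N. Pads are 32 mm wide; open, the fingers measure 118 mm over their backs; the gripper's body (76 mm by 178 mm) begins 60 mm behind the grasp point.
Start: joints at [-70.359, 18.312, 89.639, -0, 72.044, -1.146], TCP at [204.068, -537.587, 213.976] pointing down, gripper open.
Joint ranges: [-177.97, 177.97], [-48.28, 115.42], [12.27, 149.76], [-77.06, 257.06], [2.81, 150.46], [-146.56, 146.56]. Speed limits (degrees/s): [147.25, 147.25, 180, 180, 180, 180].

INTERFACE

Orientations are given as [roll, pitch, yaw] about the fixed x, y, z axes, in that order (R = Rz(yaw) Ry(pitch) Rx(roll)).
In Python, from workcell import env, eyes gives the robot as it stands.
- The arm moves only by the tool send_rows, never from a script. Its argument "targets" is text: rows parted by semicolons, each of 7 numbers parted by spaces: the shift along the tool's x, y, z in m, then the turn, a rotation vector about the tool's x, y, z in degrees, then the opening in per cent of the stroke, from 0 (shut) to 100 (fully open). A call has 1 to 12 rows; each row is the pose to reach, as a shift and turn from the pose commanded when the call began, along the tool's axes at that moment; what a row does not reach only later rows make up. A row lasts 1/12 s, in which the tool goes at most 41.7 mm and 7.16 degrees, less where a joint would pass 70% of its speed; a pose out of reach is approached as far as the arm can. A call with a gripper value outside its range is refused whole. The fingers move at their own pace and stop on an object; "grip_force" is the grip in N (left out, the last holds). Time passes only in rows, so rows that repeat a pose let the fingers close. It gives the time, the measured TCP pose, the force, the opening and the grip force at its end, in the units of the state.
- env.state(): the state, without advancing time (a new reading comes with each control period).
- eyes.grab_frame(name): name is "scene" or "top" or "wrist"; returns a dict with "image" (400x640x3 uint8, blue, green, red), "fovy" (degrees; the focal length in pixels is half the picture's height over the tangent of half this angle, whatever the lens; pixels are square), "cx", "cy" (the principal point, pixels), "eye" and "attitude" of the camera in the world. Camera axes: x right, y up, looking along -z (the intrinsics and any distortion apply to the point x, -y, -z); pixel columns grow to the right and rows downward; lengths in mm; the calibration is good to about 2 mm. A picture is of the moment at which its call begins. There is no depth.
- env.job_done(): hands the job in; it is judged then, once.
The state is a dict: "time_s": time; "qpos": joint angles; "qvel": joint speeds; "effort": joint torques, N m; "ee_pos": TCP position; "ee_rot": TCP orientation; "force": force on the tool from outside, world axes, zero at the start; "torque": the same for the moment, N m; "gripper_width": finger opening in mm; "gripper_force": force on a finger pad.
Only numpy, scipy, OpenCV 4.12 (cv2) and the standard library are available. Lean on these libraries where they do the work, as an engineer would, in place of code of your own. Each camera call takes 0.05 s, during which the arm holds its last target. There are 200 camera calls.

## Working session

There is one attempt and no reset: what is moved stays moved. The work goes in short steps, Python scripts to look and compute and a tool call to move; the robot and the scene stay as the last step left them, time stands still between calls to the robot, and variables do not carry over. Pictures are saved under pics/ and viewed, at most 10 in all, crops included, and the job is handed in when it is done.

Besides the shell and the picture viewer there is one more tool, called as name(argument=value, ...) on one line, values as JSON. send_rows: Moves the arm, as the interface text tells. Its arguments: {"type":"object","properties":{"targets":{"type":"string"},"grip_force":{"type":"number"}},"required":["targets"]}

```bash
mkdir -p pics; ls
python3 - <<'E'
from workcell import env, eyes
import cv2,json
for n in ["scene","top"]:
    f=eyes.grab_frame(n); cv2.imwrite(f"pics/{n}0.png",f["image"])
    print(n,{k:v for k,v in f.items() if k!="image"})
print(env.state())
E
```

```text
pics
scene {'fovy': 57.474306413446556, 'cx': 325.42778501449175, 'cy': 200.46160819806926, 'eye': array([166.68764672, 609.1243213 , 699.98245362]), 'attitude': array([  42.19922614,    0.58695115, -136.02247367])}
top {'fovy': 57.02944066479704, 'cx': 325.1165211965796, 'cy': 195.28190406437778, 'eye': array([442.71377067, 176.63797965, 914.37990635]), 'attitude': array([  7.2309782 ,   1.67325041, -88.51695147])}
{'time_s': 0.1, 'qpos': array([-7.03591101e+01,  1.83467424e+01,  8.96969734e+01,  1.87428936e-04,
        7.20423618e+01, -1.14739142e+00]), 'qvel': array([ 0.13331364, -0.03346264, -0.1911906 ,  0.05856142, -0.00325569,
        0.12069432]), 'effort': array([-2.18477949e-04, -4.13332164e+01, -2.32508540e+01,  7.27768033e-02,
        4.21354047e-02, -6.66000460e-05]), 'ee_pos': array([ 203.92203363, -537.17220069,  213.23327768]), 'ee_rot': array([-1.79913943e+02, -1.90183050e-03,  2.07882220e+01]), 'force': array([ 0.07312471, -0.74610172,  0.38465735]), 'torque': array([-0.01441221, -0.02433569,  0.00437999]), 'gripper_force': 0.0, 'gripper_width': 91.29476464950753}
```

View pics/scene0.png

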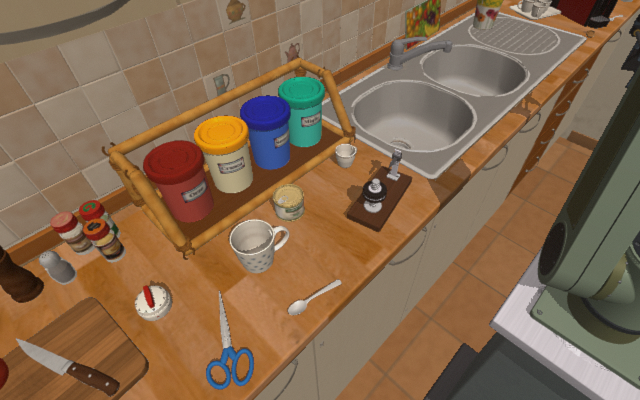

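View pics/top0.png

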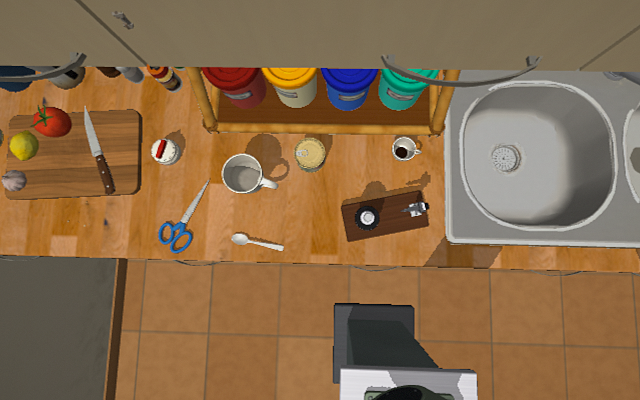

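The scene view shows the collar at about (375,190) and the gauge at (397,160). In the top view the rod is at about (367,217) and the gauge at (418,209). I'll enlarge both.

```bash
cat > h.py <<'E'
from workcell import env, eyes
import numpy as np, cv2
from scipy.spatial.transform import Rotation as R
def cam(f):
    return 200/np.tan(np.radians(f["fovy"]/2)), R.from_euler("xyz",f["attitude"],degrees=True).as_matrix(), np.array(f["eye"])
def onz(f,u,v,z):
    k,A,e=cam(f); d=A@np.array([(u-f["cx"])/k,-(v-f["cy"])/k,-1]); return e+d*(z-e[2])/d[2]
def proj(f,p):
    k,A,e=cam(f); c=A.T@(np.array(p)-e); return f["cx"]+k*c[0]/-c[2], f["cy"]-k*c[1]/-c[2]
E
python3 - <<'E'
from h import *
a=cv2.imread("pics/scene0.png")[140:240,335:425]; b=cv2.imread("pics/top0.png")[180:250,335:435]
a=cv2.resize(a,None,fx=4.2,fy=4.2,interpolation=cv2.INTER_CUBIC); b=cv2.resize(b,None,fx=4.2,fy=4.2,interpolation=cv2.INTER_CUBIC)
b=cv2.copyMakeBorder(b,0,a.shape[0]-b.shape[0],0,0,cv2.BORDER_CONSTANT)
cv2.imwrite("pics/z0.png",np.hstack([a,b])); print(a.shape)
f=eyes.grab_frame("top"); print(onz(f,368,216,111),onz(f,417,206,114),onz(f,404,149,50),onz(f,311,155,58),onz(f,243,175,93),onz(f,257,241,0))
f=eyes.grab_frame("scene"); print(onz(f,375.5,181,111),onz(f,397,151,114))
E
```

```text
(420, 378, 3)
[500.65427478 108.15370645 111.        ] [524.66831148   2.73789315 114.        ] [667.4325775   18.96657867  50.        ] [646.66333516 240.59029507  58.        ] [588.78051462 391.8727844   93.        ] [440.08291881 372.29851757   0.        ]
[500.46073401 107.04809249 111.        ] [526.14101728  -8.8551272  114.        ]
```

View pics/z0.png

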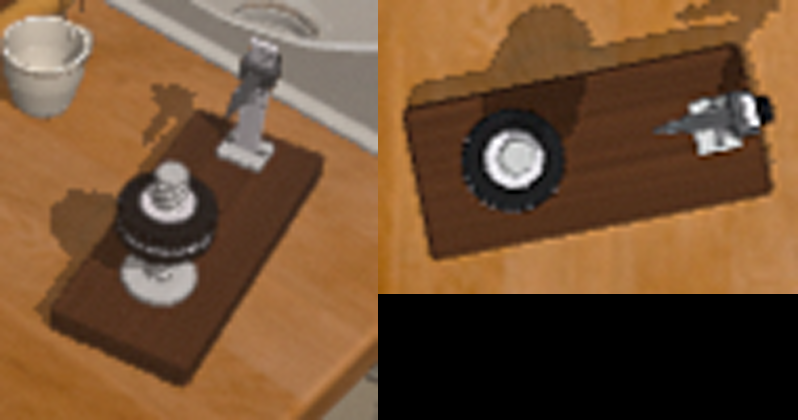

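Rod axis is at about (500.5, 107.5), with the gauge about 120 mm away in the direction (0.21,-0.98). Next I need the wrist camera mounting so I can plan a low side view.

```bash
cat >> h.py <<'E'
def tool():
    s=env.state(); return np.array(s["ee_pos"]), R.from_euler("xyz",s["ee_rot"],degrees=True)
def shift(pos,rot):
    p,r=tool(); return r.inv().apply(np.array(pos)-p)/1000, (r.inv()*rot).as_rotvec(degrees=True)
E
python3 - <<'E'
from h import *
f=eyes.grab_frame("wrist"); k,A,e=cam(f); p,r=tool()
M=r.as_matrix().T
np.set_printoptions(precision=3,suppress=True)
print("cam in tool",M@(e-p)); print(M@A); print(f["fovy"],f["cx"],f["cy"])
E
```

```text
cam in tool [  67.733   -0.135 -170.133]
[[-0.     0.97   0.243]
 [ 1.    -0.     0.001]
 [ 0.001  0.243 -0.97 ]]
58.98384700499107 322.7229525662233 200.4876981886743
```

```bash
cat >> h.py <<'E'
def view(mid,az,el,D):
    a,e=np.radians(az),np.radians(el); h=np.array([np.cos(a),np.sin(a),0])
    look=h*np.cos(e)-np.array([0,0,np.sin(e)]); up=h*np.sin(e)+np.array([0,0,np.cos(e)])
    tz=.97*look+.243*-up*-1; tx=.97*up-.243*look   # look=-.243x+.97z, up=.97x+.243z
    ty=np.cross(tz,tx); rot=R.from_matrix(np.column_stack([tx,ty,tz]))
    c=np.array(mid)-D*look; return c-rot.apply([67.7,-.1,-170.1]),rot
E
python3 - <<'E'
from h import *
np.set_printoptions(precision=3,suppress=True)
p,r=view((508,71,85),30,40,330); print(p,r.as_euler("xyz",degrees=True)); print(*shift(p,r))
E
```

```text
[395.955   6.195 161.842] [-180.     -64.064   30.   ]
[ 0.372 -0.44   0.052] [ 5.113 63.915 -8.257]
```

send_rows(targets="0.093 -0.11 0.013 0 0 -4 100;0.186 -0.22 0.026 0 10 -6 100;0.372 -0.44 0.052 5 64 -8 100;0.372 -0.44 0.052 5 64 -8 100;0.372 -0.44 0.052 5 64 -8 100;0.372 -0.44 0.052 5 64 -8 100;0.372 -0.44 0.052 5 64 -8 100;0.372 -0.44 0.052 5 64 -8 100;0.372 -0.44 0.052 5 64 -8 100;0.372 -0.44 0.052 5 64 -8 100;0.372 -0.44 0.052 5 64 -8 100;0.372 -0.44 0.052 5 64 -8 100")

```text
time_s: 1.25
ee_pos: [369.6, -67.9, 167.6]
ee_rot: [-179.4, -64.1, 28.9]
force: [1.9, 0.8, 1.9]
gripper_width: 91.0
gripper_force: 0.0
```

Run:
```python
from h import *
np.set_printoptions(precision=3,suppress=True)
p,r=view((508,71,85),30,40,330); print(*shift(p,r)); s=env.state(); print(s["ee_pos"],s["ee_rot"],s["qpos"],s["time_s"])
```

```text
[ 0.021 -0.052  0.056] [ 0.361 -0.062 -0.482]
[369.649 -67.911 167.589] [-179.367  -64.123   28.895] [-66.474  12.894 148.423  75.586  67.485 -69.523] 1.25
```

Run:
```python
from h import *
f=eyes.grab_frame("wrist"); cv2.imwrite("pics/w1.png",f["image"]); import pickle; pickle.dump(f,open("w1.pkl","wb"))
for p in [(500.5,107.5,111),(500.5,107.5,76),(516,34,90)]: print(proj(f,p))
```

```text
(np.float64(239.41657353570236), np.float64(142.85210436403753))
(np.float64(244.3344958620769), np.float64(170.1541492834474))
(np.float64(307.34212872138585), np.float64(171.31688994443837))
```

View pics/w1.png

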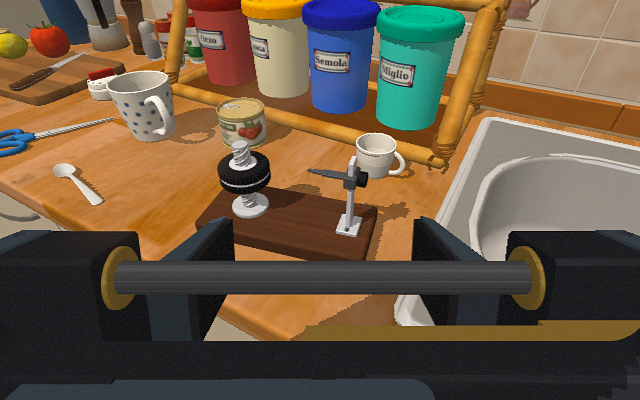

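The wrist view is clear: collar at about (245,172) with its light line, and pointer tip near (308,170). I'll crop in on it.

Run:
```python
import cv2
a=cv2.imread("pics/w1.png")[135:245,205:365]; cv2.imwrite("pics/w1z.png",cv2.resize(a,None,fx=5,fy=5,interpolation=cv2.INTER_CUBIC))
```

```text
(no output)
```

View pics/w1z.png

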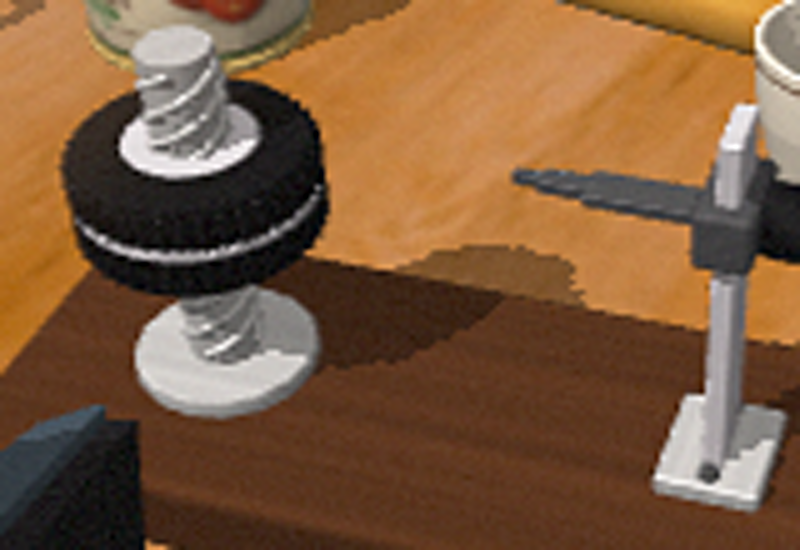

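```bash
cat > fit.py <<'E'
from h import *
import pickle
from scipy.optimize import least_squares
w=pickle.load(open("w1.pkl","rb")); t=eyes.grab_frame("top"); s=eyes.grab_frame("scene")
W=lambda a,b:np.array([205+(a+.5)/5-.5,135+(b+.5)/5-.5])
line=[W(*q) for q in [(80,222),(120,245),(170,257),(220,252),(270,235),(318,203)]]
T=lambda a,b:np.array([335+(a-378+.5)/4.2-.5,180+(b+.5)/4.2-.5]); S=lambda a,b:np.array([335+(a+.5)/4.2-.5,140+(b+.5)/4.2-.5])
th=np.radians(np.arange(0,360,1))
def res(v,full=False):
    x,y,yaw,zc,zp=v[:5]; o=v[5:].reshape(3,3); a=np.radians(yaw)
    g=np.array([np.sin(a),-np.cos(a),0]); P=np.array([x,y,0]); Z=np.array([0,0,1])
    F=[dict(f,eye=np.array(f["eye"])+k) for f,k in zip((w,t,s),o)]
    r=[]
    for f,m in zip(F,(W(174,47),T(516,157),S(172,171))): r+=list((proj(f,P+111*Z)-m)/.4)
    r+=list((proj(F[0],P+75*g+zp*Z)-W(512,176))/.3)
    r+=list((proj(F[1],P+75*g+zp*Z)-T(655,130))/.5)
    r+=list((proj(F[0],P+122*g+114*Z)-W(741,118))/1)
    C=np.array([proj(F[0],P+zc*Z+28*np.array([np.cos(q),np.sin(q),0])) for q in th])
    for m in line: r.append(np.linalg.norm(C-m,axis=1).min()/.3)
    return np.r_[r,v[5:]/1.5]
q=least_squares(res,np.r_[500.5,107.5,12,76,89,np.zeros(9)])
np.set_printoptions(precision=2,suppress=True)
c=np.sqrt(np.diag(np.linalg.inv(q.jac.T@q.jac)))
print(q.x); print(c[:5]); print(q.fun)
E
python3 fit.py
```

```text
[500.3  107.67  12.35  76.24  92.45  -0.68  -0.09   1.28   1.12  -0.82
   0.    -0.44   0.91  -1.02]
[1.01 1.04 0.56 0.52 0.73]
[ 0.77 -0.9   0.9  -0.82 -0.12  0.57  1.37 -0.11 -0.73  0.51 -0.42  1.3
  0.35  1.83  0.55  0.35  0.75  2.47 -0.45 -0.06  0.85  0.75 -0.55  0.
 -0.29  0.6  -0.68]
```

Fit: collar at 76.2 mm and pointer at about 92.5 mm, so it needs about 16.2 mm of lift (3.4 rad, 195°). First I'll straighten the tool up above the stand.

Run:
```python
from h import *
np.set_printoptions(precision=3,suppress=True)
print(*shift((450,40,220),R.from_euler("xyz",[180,0,30],degrees=True)))
```

```text
[ 0.099 -0.05   0.088] [ -0.181 -64.129  -0.093]
```

send_rows(targets="0.04 -0.01 0 0 -6 0 83;0.099 -0.05 0.05 0 -64 0 83;0.099 -0.05 0.088 0 -64 0 83;0.099 -0.05 0.088 0 -64 0 83;0.099 -0.05 0.088 0 -64 0 83;0.099 -0.05 0.088 0 -64 0 83;0.099 -0.05 0.088 0 -64 0 83;0.099 -0.05 0.088 0 -64 0 83;0.099 -0.05 0.088 0 -64 0 83;0.099 -0.05 0.088 0 -64 0 83;0.099 -0.05 0.088 0 -64 0 83;0.099 -0.05 0.088 0 -64 0 83")

```text
time_s: 2.4
ee_pos: [452.8, 34.7, 222.2]
ee_rot: [-178.9, -10.1, 30.0]
force: [-0.3, 1.1, -0.8]
gripper_width: 75.8
gripper_force: 0.0
```

Run:
```python
from h import *
np.set_printoptions(precision=4,suppress=True)
print(*shift((500.3,107.7,170),R.from_euler("xyz",[180,0,-30],degrees=True)));s=env.state(); print(s["ee_pos"],s["ee_rot"],s["qpos"],s["time_s"],s["gripper_width"])
```

```text
[ 0.0673 -0.0382  0.0657] [-6.282  -8.5544 59.9158]
[452.8018  34.7488 222.1502] [-178.8847  -10.0737   29.9802] [ -1.6607   2.6665 109.2284   7.1646  60.2801  55.1311] 2.4 75.75463482616692
```

send_rows(targets="0.03 -0.02 0.02 -1 -8.5 0 83;0.067 -0.038 0.066 -6.3 -8.6 60 83;0.067 -0.038 0.066 -6.3 -8.6 60 83;0.067 -0.038 0.066 -6.3 -8.6 60 83;0.067 -0.038 0.066 -6.3 -8.6 60 83;0.067 -0.038 0.066 -6.3 -8.6 60 83;0.067 -0.038 0.066 -6.3 -8.6 60 83;0.067 -0.038 0.066 -6.3 -8.6 60 83;0.067 -0.038 0.066 -6.3 -8.6 60 83;0.067 -0.038 0.066 -6.3 -8.6 60 83;0.067 -0.038 0.066 -6.3 -8.6 60 83;0.067 -0.038 0.066 -6.3 -8.6 60 83")

```text
time_s: 3.4
ee_pos: [499.1, 108.7, 168.0]
ee_rot: [-179.7, 0.2, -29.9]
force: [0.5, 0.9, 0.8]
gripper_width: 75.7
gripper_force: 0.0
```

Run:
```python
from h import *
np.set_printoptions(precision=4,suppress=True)
print(*shift((500.3,107.7,125),R.from_euler("xyz",[180,0,-30],degrees=True)));s=env.state(); print(s["ee_pos"],s["ee_rot"],s["qpos"],s["time_s"],s["gripper_width"])
f=eyes.grab_frame("wrist"); print(proj(f,(500.3,107.7,111)))
```

```text
[0.0017 0.0005 0.043 ] [-0.2534  0.2146  0.1201]
[499.1371 108.7206 167.9784] [-179.7464    0.2143  -29.8794] [ 10.7799  14.5962 102.0223   0.3714  63.3792 130.4933] 3.4 75.71379445202292
(np.float64(323.32113472690054), np.float64(213.45324132298697))
```

Run:
```python
from h import *
f=eyes.grab_frame("wrist"); cv2.imwrite("pics/w2.png",f["image"])
for z in (111,88,64):print(proj(f,(500.3,107.7,z)))
```

```text
(np.float64(323.24189522510414), np.float64(213.09921533093458))
(np.float64(323.3625718312342), np.float64(204.2167263788089))
(np.float64(323.46815567026096), np.float64(196.4451514749909))
```

View pics/w2.png

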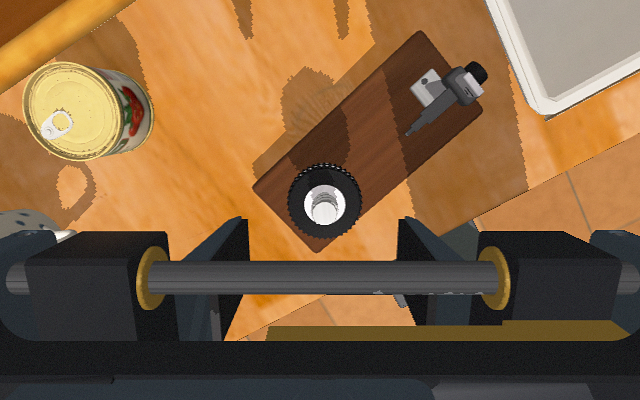

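Rod top shows at about (326,211), within 2 px of the prediction, and the collar sits centred between the fingers. The pointer at (406,133) is clear. I'll descend.

send_rows(targets="0.002 0.001 0.02 0 0 0 83;0.002 0.001 0.04 0 0 0 83;0.002 0.001 0.06 0 0 0 83;0.002 0.001 0.08 0 0 0 83;0.002 0.001 0.1 0 0 0 83;0.002 0.001 0.108 0 0 0 83;0.002 0.001 0.108 0 0 0 83;0.002 0.001 0.108 0 0 0 83;0.002 0.001 0.108 0 0 0 83")

```text
time_s: 4.25
ee_pos: [500.3, 108.2, 60.6]
ee_rot: [-179.7, 0.2, -29.9]
force: [0.2, -0.0, 0.4]
gripper_width: 75.7
gripper_force: 0.0
```

send_rows(targets="0 0 0 0 0 0 55;0 0 0 0 0 0 55;0 0 0 0 0 0 55;0 0 0 0 0 0 55;0 0 0 0 0 0 55;0 0 0 0 0 0 55;0 0 0 0 0 0 55;0 0 0 0 0 0 55;0 0 0 0 0 0 55;0 0 0 0 0 0 55", grip_force=20)

```text
time_s: 5.08
ee_pos: [499.3, 107.8, 60.1]
ee_rot: [-179.8, 0.2, -29.9]
force: [-1.2, -3.3, 5.7]
gripper_width: 55.4
gripper_force: 20.0
```

send_rows(targets="0 0 -0.0006 0 0 -7 45;0 0 -0.0012 0 0 -14 45;0 0 -0.0018 0 0 -21 45;0 0 -0.0023 0 0 -28 45;0 0 -0.0029 0 0 -35 45;0 0 -0.0035 0 0 -42 45;0 0 -0.0041 0 0 -49 45;0 0 -0.0047 0 0 -56 45;0 0 -0.0053 0 0 -63 45;0 0 -0.0058 0 0 -70 45;0 0 -0.0058 0 0 -70 45;0 0 -0.0058 0 0 -70 45")

```text
time_s: 6.08
ee_pos: [499.5, 106.6, 65.9]
ee_rot: [-179.8, -0.0, 40.2]
force: [0.1, -6.2, 7.3]
gripper_width: 55.4
gripper_force: 20.0
```

send_rows(targets="0 0 -0.0006 0 0 -7 45;0 0 -0.0012 0 0 -14 45;0 0 -0.0018 0 0 -21 45;0 0 -0.0023 0 0 -28 45;0 0 -0.0029 0 0 -35 45;0 0 -0.0035 0 0 -42 45;0 0 -0.0041 0 0 -49 45;0 0 -0.0047 0 0 -56 45;0 0 -0.0053 0 0 -63 45;0 0 -0.0058 0 0 -70 45;0 0 -0.0058 0 0 -70 45;0 0 -0.0058 0 0 -70 45")

```text
time_s: 7.08
ee_pos: [500.6, 106.3, 71.8]
ee_rot: [179.9, -0.1, 110.2]
force: [2.0, -7.5, 3.9]
gripper_width: 55.4
gripper_force: 20.0
```

send_rows(targets="0 0 -0.0006 0 0 -7 45;0 0 -0.0012 0 0 -14 45;0 0 -0.0018 0 0 -21 45;0 0 -0.0023 0 0 -28 45;0 0 -0.0029 0 0 -35 45;0 0 -0.0035 0 0 -42 45;0 0 -0.0041 0 0 -49 45;0 0 -0.0045 0 0 -54 45;0 0 -0.0045 0 0 -54 45;0 0 -0.0045 0 0 -54 45")

```text
time_s: 7.92
ee_pos: [501.2, 106.9, 76.3]
ee_rot: [179.8, 0.1, 164.2]
force: [2.9, -4.7, 3.9]
gripper_width: 55.6
gripper_force: 20.0
```

Run:
```python
from h import *
np.set_printoptions(precision=3,suppress=True)
s=env.state(); print(s["ee_pos"],s["ee_rot"],s["qpos"],s["force"],s["torque"])
for n in ("scene","wrist"):
    f=eyes.grab_frame(n); cv2.imwrite(f"pics/{n}3.png",f["image"])
a=cv2.imread("pics/scene3.png")[140:240,335:425]; cv2.imwrite("pics/s3z.png",cv2.resize(a,None,fx=4.2,fy=4.2,interpolation=cv2.INTER_CUBIC))
```

```text
[501.234 106.932  76.276] [179.766   0.057 164.211] [ 10.636  20.239 109.062   0.238  50.545 -63.726] [ 2.868 -4.721  3.888] [-1.084 -0.608  0.082]
```

send_rows(targets="0 0 0 0 0 0 83;0 0 0 0 0 0 83;0 0 0 0 0 0 83;0 0 0 0 0 0 83;0 0 0 0 0 0 83;0 0 -0.02 0 0 0 83;0 0 -0.05 0 0 0 83;0 0 -0.09 0 0 0 83;0 0 -0.12 0 0 0 83;0 0 -0.12 0 0 5 83;0 0 -0.12 0 0 12 83;0 0 -0.12 0 0 19 83")

```text
time_s: 9.02
ee_pos: [499.6, 107.5, 196.3]
ee_rot: [179.8, -0.2, 144.8]
force: [0.8, -0.1, 0.4]
gripper_width: 75.6
gripper_force: 0.0
```

send_rows(targets="0 0 0 0 0 7 83;0 0 0 0 0 14 83;0 0 0 0 0 21 83;0 0 0 0 0 28 83;0 0 0 0 0 35 83;0 0 0 0 0 42 83;0 0 0 0 0 49 83;0 0 0 0 0 56 83;0 0 0 0 0 63 83;0 0 0 0 0 70 83;0 0 0 0 0 77 83;0 0 0 0 0 84 83")

```text
time_s: 10.02
ee_pos: [499.3, 107.4, 195.4]
ee_rot: [-179.7, -0.2, 60.8]
force: [-0.6, -0.3, -0.5]
gripper_width: 75.8
gripper_force: 0.0
```

send_rows(targets="0 0 0 0 0 7 100;0 0 0 0 0 14 100;0 0 0 0 0 21 100;0 0 0 0 0 28 100;0 0 0 0 0 32 100;0 0 0 0 0 32 100")

```text
time_s: 10.52
ee_pos: [499.3, 107.4, 195.4]
ee_rot: [-179.6, -0.0, 29.1]
force: [-1.0, 0.4, 0.2]
gripper_width: 91.2
gripper_force: 0.0
```

Run:
```python
from h import *
np.set_printoptions(precision=3,suppress=True)
s=env.state(); print(s["ee_pos"],s["ee_rot"],s["qpos"],s["time_s"])
print(*shift((369.6,-67.9,167.6),R.from_euler("xyz",[-179.4,-64.1,28.9],degrees=True)))
```

```text
[499.317 107.401 195.432] [-179.642   -0.019   29.064] [10.622 13.342 99.49   0.375 67.263 71.412] 10.5167
[-0.199  0.09   0.027] [ 0.124 64.08  -0.389]
```

send_rows(targets="-0.04 0.018 0 0 0 0 100;-0.08 0.036 0.0 0 4 0 100;-0.12 0.054 0.01 0 11 0 100;-0.16 0.072 0.015 0 18 0 100;-0.199 0.09 0.02 0 25 0 100;-0.199 0.09 0.027 0 32 0 100;-0.199 0.09 0.027 0 39 0 100;-0.199 0.09 0.027 0 46 0 100;-0.199 0.09 0.027 0 53 0 100;-0.199 0.09 0.027 0 60 0 100;-0.199 0.09 0.027 0 64 0 100;-0.199 0.09 0.027 0 64 0 100")

```text
time_s: 11.52
ee_pos: [369.1, -67.6, 167.8]
ee_rot: [-178.3, -50.3, 28.7]
force: [0.6, 0.5, -0.8]
gripper_width: 91.0
gripper_force: 0.0
```

send_rows(targets="0 0 0 0 0 0 100;0 0 0 0 0 0 100;0 0 0 0 0 0 100;0 0 0 0 0 0 100")

```text
time_s: 11.85
ee_pos: [369.3, -66.6, 167.4]
ee_rot: [-177.9, -50.0, 28.6]
force: [-0.1, -0.2, 0.8]
gripper_width: 91.4
gripper_force: 0.0
```

Run:
```python
from h import *
import pickle
f=eyes.grab_frame("wrist"); pickle.dump(f,open("w4.pkl","wb")); cv2.imwrite("pics/w4.png",f["image"])
u,v=[int(round(x)) for x in proj(f,(508,71,90))]; print(u,v,env.state()["ee_pos"],env.state()["ee_rot"],proj(f,(500.3,107.5,111)))
x0,y0=max(u-80,0),max(v-55,0); print(x0,y0); cv2.imwrite("pics/w4z.png",cv2.resize(f["image"][y0:y0+110,x0:x0+160],None,fx=5,fy=5,interpolation=cv2.INTER_CUBIC))
```

```text
276 118 [369.28085258 -66.38371876 167.45980624] [-177.8938504   -50.00514561   28.59651367] (np.float64(238.38392511647652), np.float64(94.43872963737208))
196 63
```

View pics/w4z.png

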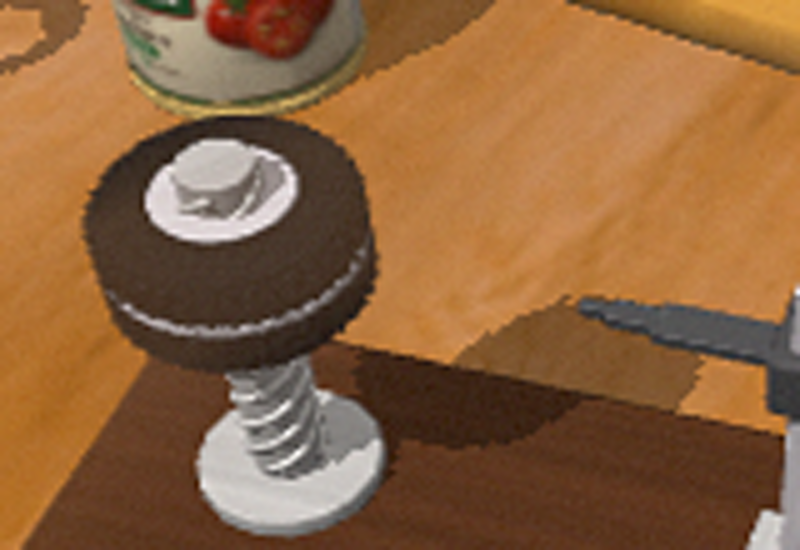

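The collar is now raised, with its near line reaching down to about crop (200,333). The tip is at crop (581,303) and the rod top at (216,157). I'll refit using both views.

```bash
cat > fit2.py <<'E'
exec(open("fit.py").read().split("q=least")[0])
w4=pickle.load(open("w4.pkl","rb"))
W4=lambda a,b:np.array([196+(a+.5)/5-.5,63+(b+.5)/5-.5])
line4=[W4(*q) for q in [(108,293),(150,322),(200,333),(250,325),(300,305),(345,275),(366,253)]]
def res2(v):
    a=np.radians(v[2]); g=np.array([np.sin(a),-np.cos(a),0]); P=np.array([v[0],v[1],0]); Z=np.array([0,0,1])
    f=dict(w4,eye=np.array(w4["eye"])+v[15:18]); zc=v[14]; r=[]
    r+=list((proj(f,P+111*Z)-W4(216,157))/.4)
    r+=list((proj(f,P+75*g+v[4]*Z)-W4(581,303))/.3)
    C=np.array([proj(f,P+zc*Z+28*np.array([np.cos(q),np.sin(q),0])) for q in th])
    for m in line4: r.append(np.linalg.norm(C-m,axis=1).min()/.3)
    return np.r_[res(v[:14]),r,v[15:18]/1.5]
q=least_squares(res2,np.r_[500.3,107.5,12,76,91,np.zeros(9),91,0,0,0])
np.set_printoptions(precision=2,suppress=True)
C=np.linalg.inv(q.jac.T@q.jac); d=np.zeros(18); d[14]=1; d[4]=-1
print(q.x); print("rise",q.x[14]-q.x[3],"collar-tip",q.x[14]-q.x[4],"+-",np.sqrt(d@C@d)); print(q.fun[28:])
E
python3 fit2.py
```

```text
[499.97 107.42  12.62  76.32  92.34  -1.01  -0.37   1.38   0.95  -1.
   0.01  -0.69   0.73  -1.01  92.11   0.75   0.65  -1.2 ]
rise 15.787631019962149 collar-tip -0.22671679014362667 +- 0.5922362958409885
[ 0.66 -0.54  0.12  0.58  1.29  2.27  0.57  2.75  1.4   1.96  0.5   0.43
 -0.8 ]
```

```bash
python3 -c "
from workcell import env
print(env.job_done())"
```

```text
the job is handed in; nothing more can be done
None
```

I turned the collar 194° and released it. Its line measures 0.2 mm below the pointer tip (±0.6 mm, tolerance 3 mm). The arm stood clear and I handed the job in at about 12 s; no verdict came back.

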